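# Start the hold-down nut of a tube shaker on its stud

## Task

Take the big flange nut from the steel tray and start it, flange down, on the fixed stud of the tube shaker: let the thread drop in first (turn it backwards to find the place), never forcing it, then run it down clockwise until the flange rests fully on the hold-down bar, and let go. Leave everything else where it is.

Things in the scene. Friction and masses are not known exactly. Their poses are not given: they have to be found in the camera images.
- nut: Big steel flange nut lying flange down in the tray, about 0.18 kg. Origin: centre of the flange's underside; z up along the bore. Round flange 60 mm across, 6 mm thick; above it a hexagon 46 mm across flats reaching up to 30 mm. Two flats face its +x and -x, the others every 60 degrees. Hold it by two opposite flats.
- nut_teeth (a point): On the nut's axis, 10 mm above its underside. Around it, in the 30 mm bore, three thread teeth stand 120 degrees apart, one towards the nut's +x, each 3.6 mm wide, tips on an 18 mm circle; this is the height of their undersides at mid tooth.
- stud_foot (a point): Point on the fixed stud's axis at the flat top of the hold-down bar (z up, x and y as the shaker's). Once dropped in, the nut's underside is 7 to 8.5 mm above here and it runs down clockwise (from above), 27 mm a turn with 3 mm of axial play: 1.6 to 2 rad until the flange rests on the bar. Keep nut against stud below 40 N (0.4 N m of twist).
- stud_tip (a point): Top of the stud, 41 mm above stud_foot. Plain 15 mm core, its last 7 mm tapered to 6 mm; it guides the nut's teeth before they meet the thread.
- thread_end (a point): On the stud's axis, 25 mm above stud_foot: height of the flat, blunt ends of the three-start thread, 27 mm outside. Angle of the starts unknown. Set on them the nut's underside is 16 mm above stud_foot (19 on a dog), unless it falls in at once. From the flats, clockwise jams on a 3 mm stop dog; turned back up to 2.1 rad under light pressure it drops 8 mm; 0.3 rad further dogs block it again.
- shaker: White tube shaker, fixed on the table, 200 x 250 mm (its x by y). Origin on the table under its centre. Eight capped tubes lie on its plate under an aluminium hold-down bar 75 x 210 mm, flat top at 105 mm, the highest thing on it but for the stud at its centre and, 100 mm to either side along y, screw heads 2 mm high.
- tray: Low steel tray, fixed flat on the table, 230 x 170 mm (x by y), rim 10 mm high, floor 3 mm thick. Origin under its centre. The flange nut lies in its -x half, a small plain nut and a washer near its +x end.
- plain_nut: small dark hex nut without flange, 26 mm across flats, 13 mm high, in the tray; leave it
- washer: flat steel washer, 36 mm across, 4 mm thick, in the tray; leave it
- blue_tub: clear tub with blue lid, 150 x 210 x 120 mm high, at the back; leave it
- white_tub: clear tub with white lid, 160 x 120 x 100 mm high, to the robot's right; leave it
- wipes: white canister, 90 mm across, 170 mm high, at the back; leave it
- jar: small specimen jar, 60 mm across, 80 mm high, to the robot's left; leave it
- wrench: steel wrench lying flat to the robot's left; leave it
- tube_rack: grey rack of capped tubes, 80 x 200 x 98 mm high, at the back; leave it
There are look-alikes about, which are no part of the job. Of the things like the nut, leave any that is green; of the rest the smaller one is meant.

How it is judged (in metres and radians):
On the way, in this order (a step that is already met when the one before it is completed fails the run):
1. the nut is over the stud with the tip in its bore (horizontal distance between nut and stud_foot below 0.006 m and z of nut in the frame of stud_foot between 0.0105 and 0.031 m), for 0.05 s.
2. the thread has dropped in: the nut's underside is 4 to 10.5 mm above the bar (horizontal distance between nut and stud_foot below 0.0045 m and z of nut in the frame of stud_foot between 0.004 and 0.0105 m and angle between nut's own z axis and vertical below 0.12 rad), for 0.15 s.
At the end, for the whole second after the job is handed in: The nut is on the stud with its axis within 4 mm of the stud's, upright within 0.06 rad, its flange within 2 mm of the hold-down bar, released and at rest (horizontal distance between nut and stud_foot below 0.004 m and z of nut in the frame of stud_foot between -0.003 and 0.002 m and angle between nut's own z axis and vertical below 0.06 rad and linear speed of nut below 0.01 m/s and angular speed of nut below 0.1 rad/s); the robot touches nothing.
It fails at once if the nut is forced against the stud or shaker with more than 40 N (contact force between nut and shaker above 40 N).
It fails at once if a bystander is moved more than 30 mm (distance of any of plain_nut, washer, blue_tub, white_tub, wipes, jar, wrench, tube_rack from where it was at the start of the episode above 0.03 m).
It also fails if it takes over 72 s, if anything falls off the work surface, if the arm or the gripper's body presses on something with over 40 N, if the wrist force passes 120 N, or if a joint passes its speed limit or range.

## Robot

A 6-joint arm with a two-finger parallel gripper is mounted at the origin on the work surface. World frame = base frame: x ahead of the robot, y to its left, z up, the work surface at z = 0. Lengths are in mm, angles in rad, forces in N, time in s.
With the tool pointing down it reaches from about 350 to 975 mm from the base axis. Payload 4.9 kg.
Tool frame: the origin (TCP) lies between the finger pads; the fingertips stand 19 mm ahead of it and the grasp point (between the pads) is the TCP; z points along the fingers, y is the line along which they close (so a half turn about z gives the same grasp; the last joint's range is limited). The gripper opens to 85 mm and grips with 20 to 120 N. Pads are 22 mm wide; open, the fingers measure 114 mm over their backs; the gripper's body (76 mm by 85 mm) begins 54 mm behind the grasp point. The pads swing forward as they close: fully open they stand 13 mm farther back than shut.
Start: joints at [1.145, 0.053, 1.613, -0, 1.476, -0.119], TCP at [188.746, 595.799, 219.904] pointing down, gripper open.
Joint ranges: [-3.01, 3.01], [-1.01, 2.22], [0.06, 2.58], [-1.02, 4.17], [0.09, 2.62], [-3.14, 3.14]. Speed limits (rad/s): [2.57, 2.57, 3.14, 3.14, 3.14, 3.14].

## Interface

Orientations are given as a unit quaternion [x, y, z, w].
In Python, from plant import sensors, capture, env gives the robot as it stands.
- The arm moves only by the tool servo_tool, never from a script. Its argument "commands" is a list of rows, each an object of numbers: "tx", "ty", "tz": the shift along the world's x, y, z each as a share of 0.2 m, from -1 to 1; "rx", "ry", "rz": the turn, a rotation vector about the world's x, y, z each as a share of 0.1 rad, from -1 to 1. In form: [{"tx": .., "ty": .., "tz": .., "rx": .., "ry": .., "rz": ..}, ...]. A call has exactly 8 rows; each row shifts and turns the commanded pose from where the row before left it; what a row does not reach is not made up. A row lasts 1/8 s, in which the tool goes at most 62.5 mm and 10.7 degrees, less where a joint would pass 70% of its speed; a pose out of reach is approached as far as the arm can. A call with a number of a shift or a turn outside -1 to 1 is refused whole. A call with a gripper value outside its range is refused whole. "jaw" is the closure, from 0 (fully open) to 1 (shut), set as the call begins (left out, the last holds). The fingers move at their own pace and stop on an object; the grip force is fixed at half the most. Time passes only in rows, so rows that do not move let the fingers close, or fill a call up. It gives the time, the measured TCP pose, the force, the opening and the grip force at its end, in the units of the state.
- sensors.get_state(): the state, without advancing time (a new reading comes with each control period).
- capture(name): name is "scene" or "top" or "wrist"; returns a dict with "frame" (420x560x3 uint8, red, green, blue), "fx", "fy", "cx", "cy" (pixels), "R" (3x3) and "t" (3): a world point X has camera coordinates R X + t; the wrist camera has in their place "hand_eye" (4x4, takes a point from camera to tool coordinates, whose origin is the TCP and whose axes are the flange's). Camera axes: x right, y down, z forward; pixel columns grow to the right and rows downward; lengths in mm; the calibration is good to about 2 mm. A picture is of the moment at which its call begins: read the wrist's pose just before it. There is no depth.
- env.close_job(): hands the job in; it is judged then, once.
The state is a dict: "time": time; "joints": joint angles; "joint_velocities": joint speeds; "joint_efforts": joint torques, N m; "tcp_pos": TCP position; "tool_rot": TCP orientation; "ft_force": force on the tool from outside, world axes, zero at the start; "ft_torque": the same for the moment, N m; "grip_width": opening from 0.0 (shut) to 1.0 (fully open); "gripper_force": force on a finger pad.
Only numpy, scipy, OpenCV 4.12 (cv2) and the standard library are available. Lean on these libraries where they do the work, as an engineer would, in place of code of your own. Each camera call takes 0.05 s, during which the arm holds its last target. There are 200 camera calls.

## Working session

There is one attempt and no reset: what is moved stays moved. The work goes in short steps, Python scripts to look and compute and a tool call to move; the robot and the scene stay as the last step left them, time stands still between calls to the robot, and variables do not carry over. Pictures are saved under pics/ and viewed, at most 10 in all, crops included, and the job is handed in when it is done.

Besides the shell and the picture viewer there is one more tool, called after "Emit:" by a JSON object that holds its "api" and its "payload". servo_tool: Moves the arm, as the interface text tells. Its arguments: {"type":"object","properties":{"commands":{"type":"array"},"jaw":{"type":"number"}},"required":["commands"]}

```bash
mkdir -p pics; ls; cat > h.py <<'E'
import numpy as np, cv2
from plant import sensors, capture, env
from scipy.spatial.transform import Rotation as Ro
def snap(n,f):
    s=sensors.get_state(); c=capture(n); cv2.imwrite('pics/'+f+'.png',c['frame'][:,:,::-1])
    if n=='wrist':
        T=np.eye(4);T[:3,:3]=Ro.from_quat(s['tool_rot']).as_matrix();T[:3,3]=s['tcp_pos']
        M=T@np.array(c['hand_eye']);R=M[:3,:3].T;t=-R@M[:3,3]
    else: R=np.array(c['R']);t=np.array(c['t'])
    np.savez('pics/'+f+'.npz',R=R,t=t,k=[c['fx'],c['fy'],c['cx'],c['cy']])
    return c['frame']
def ray(f,u,v,z):
    d=np.load('pics/'+f+'.npz');fx,fy,cx,cy=d['k'];o=-d['R'].T@d['t']
    r=d['R'].T@np.array([(u-cx)/fx,(v-cy)/fy,1]);return o+r*(z-o[2])/r[2]
def proj(f,X):
    d=np.load('pics/'+f+'.npz');fx,fy,cx,cy=d['k'];p=d['R']@np.array(X,float)+d['t'];return fx*p[0]/p[2]+cx,fy*p[1]/p[2]+cy
E
python3 - <<'E'
from h import *
a=snap('top','top1');b=snap('scene','sc1')
print(sensors.get_state())
d=np.load('pics/top1.npz');print(d['R'],d['t'],d['k'])
E
```

```text
pics
{'time': 0.1, 'joints': array([ 1.14498042e+00,  5.33085122e-02,  1.61418968e+00,  9.43818501e-06,
        1.47602250e+00, -1.19023829e-01]), 'joint_velocities': array([ 8.07534197e-05, -9.02281380e-04, -3.83282480e-03, -2.56252649e-04,
       -2.20780099e-03,  6.73974393e-04]), 'joint_efforts': array([-1.90194878e-04, -3.94899130e+01, -3.71365178e+01, -1.32128957e-04,
        3.86437910e-03, -8.82571584e-06]), 'tcp_pos': array([188.51057443, 595.25815058, 218.75532923]), 'tool_rot': array([ 1.52795544e-01,  9.88257351e-01, -9.27207277e-04, -2.63906704e-04]), 'ft_force': array([-0.02729947, -0.57559229,  0.1095713 ]), 'ft_torque': array([-0.02362603, -0.01781397, -0.02313875]), 'gripper_force': 0.0, 'grip_width': 1.001147247156228}
[[-0.02017811 -0.99975362  0.00924892]
 [-0.99683182  0.01940555 -0.07713463]
 [ 0.07693614 -0.01077605 -0.99697779]] [  -2.45829296  558.90613643 1247.49109681] [441.33030327 441.33030327 285.34481203 209.89574659]
```

View pics/top1.png

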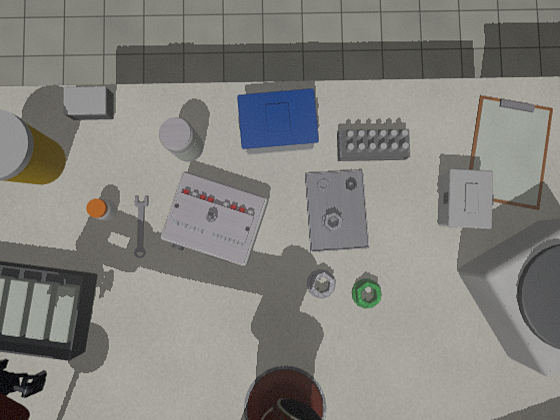

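View pics/sc1.png

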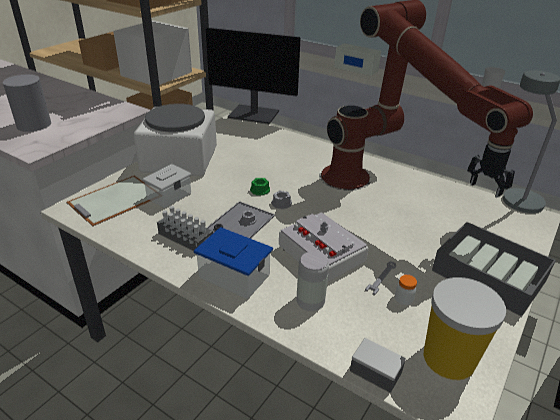

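Both views show the candidates in the top picture: a flange nut in the tray at (333,221), a grey one on the table at (321,283), and a green one at (367,293). The small hex nut at (351,183) and the washer at (323,184) are also in the tray, and the stud is at (212,214) on the shaker. By the description I pick (333,221): it is in the tray, not green, and looks smaller than the grey one. I'll check it in a close crop.

```bash
python3 - <<'E'
from h import *
im=cv2.imread('pics/top1.png')
A=cv2.resize(im[160:310,290:390],None,fx=4,fy=4,interpolation=cv2.INTER_CUBIC)
B=cv2.resize(im[165:270,158:273],None,fx=3.4,fy=4,interpolation=cv2.INTER_CUBIC)
B=cv2.copyMakeBorder(B,0,600-B.shape[0],0,0,cv2.BORDER_CONSTANT)
cv2.imwrite('pics/crop1.png',np.hstack([A,B]))
for n,u,v,z in [('nut',333,221,25),('stud tip',211,211,146),('screwL',178,205,107),('screwR',247,223,107)]:print(n,ray('top1',u,v,z).round(1))
for c in [(307,172),(361,169),(368,247),(312,250)]:print(ray('top1',*c,10).round())
for c in [(186,173),(269,194),(247,265),(163,247)]:print(ray('top1',*c,90).round())
E
```

```text
nut [ 523.9 -149.4   25. ]
stud tip [550.  180.3 146. ]
screwL [570.9 274.5 107. ]
screwR [519.   90.6 107. ]
[669. -79.  10.]
[ 675. -238.   10.]
[ 448. -250.   10.]
[442. -88.  10.]
[660. 257.  90.]
[598.  31.  90.]
[407.  93.  90.]
[460. 319.  90.]
```

View pics/crop1.png

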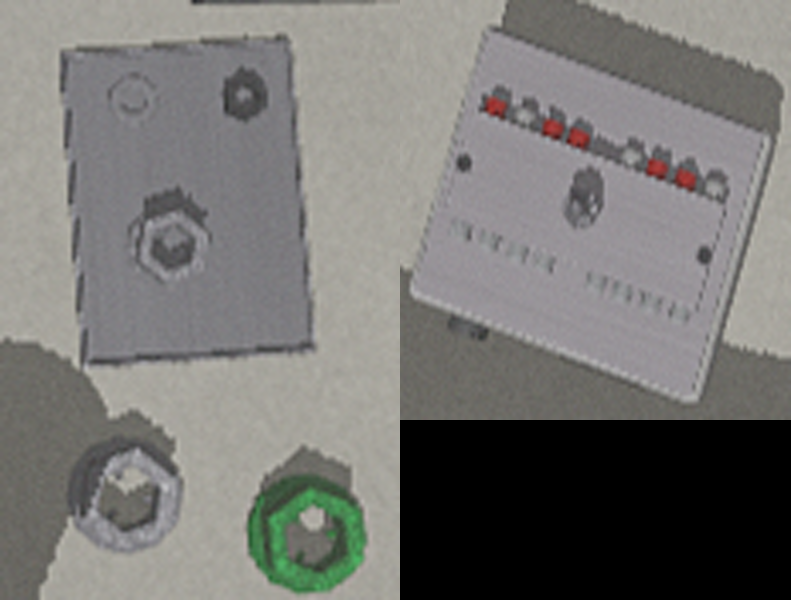

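The crop confirms it. The tray nut (crop 170,240) is about 60 mm across, while the grey nut and the green nut on the table are about 80 mm. Measured positions are nut ≈ (522,-150) and stud ≈ (547,181), and the midpoint of the screw heads agrees. Moving over the nut.

Emit:
{"api": "servo_tool", "payload": {"commands": [{"tx": 0.1,"ty": -0.23,"tz": 0.02},{"tx": 0.1,"ty": -0.23,"tz": 0.02},{"tx": 0.1,"ty": -0.23,"tz": 0.02},{"tx": 0.1,"ty": -0.23,"tz": 0.02},{"tx": 0.1,"ty": -0.23,"tz": 0.02},{"tx": 0.1,"ty": -0.23},{"tx": 0.1,"ty": -0.23},{"tx": 0.1,"ty": -0.23}]}}

```text
invalid input
```

Emit:
{"api": "servo_tool", "payload": {"commands": [{"tx": 0.1,"ty": -0.23},{"tx": 0.1,"ty": -0.23},{"tx": 0.1,"ty": -0.23},{"tx": 0.1,"ty": -0.23},{"tx": 0.1,"ty": -0.23},{"tx": 0.1,"ty": -0.23},{"tx": 0.1,"ty": -0.23},{}]}}

```text
invalid input
```

```bash
python3 - <<'E'
from h import *
a=snap('wrist','w1');s=sensors.get_state();print(s['time'],s['tcp_pos'],s['tool_rot'],s['joints'])
print(capture('wrist')['hand_eye'])
print(proj('w1',[522,-150,33]))
E
```

```text
0.15 [188.57322416 595.34427756 218.93270816] [ 1.52831799e-01  9.88251888e-01 -7.75991631e-04 -2.13942050e-04] [ 1.14495275e+00  5.32250118e-02  1.61397938e+00 -5.48561038e-06
  1.47599814e+00 -1.18976745e-01]
[[ 1.94968479e-04 -9.59423480e-01 -2.81969056e-01  7.13069164e+01]
 [ 9.99999675e-01 -3.34453210e-05  8.05253755e-04 -2.72762230e-01]
 [-7.82009905e-04 -2.81969122e-01  9.59423162e-01 -1.54198140e+02]
 [ 0.00000000e+00  0.00000000e+00  0.00000000e+00  1.00000000e+00]]
(np.float64(-181.6416229747664), np.float64(580.8719309582931))
```

View pics/w1.png

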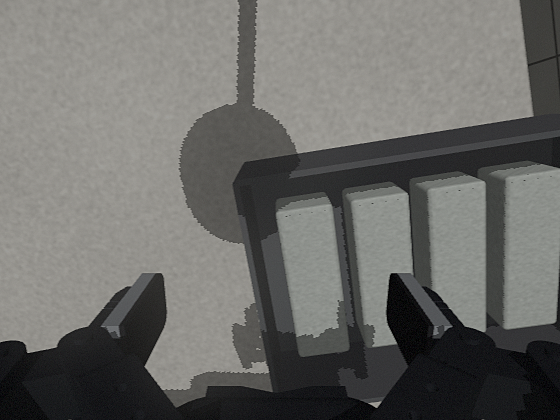

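The wrist picture shows only the start place: the box of white racks, with the fingertips at (150,300) and (400,300). The moves were refused because each row needs all six numbers, so I'm sending them again.

Emit:
{"api": "servo_tool", "payload": {"commands": [{"tx": 0.1,"ty": -0.23,"tz": 0.02,"rx": 0,"ry": 0,"rz": 0},{"tx": 0.1,"ty": -0.23,"tz": 0.02,"rx": 0,"ry": 0,"rz": 0},{"tx": 0.1,"ty": -0.23,"tz": 0.02,"rx": 0,"ry": 0,"rz": 0},{"tx": 0.1,"ty": -0.23,"tz": 0.02,"rx": 0,"ry": 0,"rz": 0},{"tx": 0.1,"ty": -0.23,"tz": 0.02,"rx": 0,"ry": 0,"rz": 0},{"tx": 0.1,"ty": -0.23,"tz": 0,"rx": 0,"ry": 0,"rz": 0},{"tx": 0.1,"ty": -0.23,"tz": 0,"rx": 0,"ry": 0,"rz": 0},{"tx": 0.1,"ty": -0.23,"tz": 0,"rx": 0,"ry": 0,"rz": 0}]}}

```text
time: 1.2
tcp_pos: [349.0, 226.3, 239.9]
tool_rot: [0.153, 0.988, 0.0, 0.0]
ft_force: [0.6, -0.0, -0.7]
grip_width: 0.999
gripper_force: 0.0
```

Emit:
{"api": "servo_tool", "payload": {"commands": [{"tx": 0.1,"ty": -0.23,"tz": 0,"rx": 0,"ry": 0,"rz": 0},{"tx": 0.1,"ty": -0.23,"tz": 0,"rx": 0,"ry": 0,"rz": 0},{"tx": 0.1,"ty": -0.23,"tz": 0,"rx": 0,"ry": 0,"rz": 0},{"tx": 0.1,"ty": -0.23,"tz": 0,"rx": 0,"ry": 0,"rz": 0},{"tx": 0.1,"ty": -0.23,"tz": 0,"rx": 0,"ry": 0,"rz": 0},{"tx": 0.1,"ty": -0.23,"tz": 0,"rx": 0,"ry": 0,"rz": 0},{"tx": 0.1,"ty": -0.23,"tz": 0,"rx": 0,"ry": 0,"rz": 0},{"tx": 0,"ty": 0,"tz": 0,"rx": 0,"ry": 0,"rz": 0}]}}

```text
time: 2.2
tcp_pos: [489.1, -96.7, 239.4]
tool_rot: [0.155, 0.988, -0.0, -0.001]
ft_force: [0.1, 0.6, -0.2]
grip_width: 0.997
gripper_force: 0.0
```

```bash
python3 - <<'E'
from h import *
a=snap('wrist','w2');s=sensors.get_state();print(s['time'],s['tcp_pos'],s['tool_rot'],s['joints'])
print(proj('w2',[522,-150,33]))
E
```

```text
2.25 [488.67603083 -95.21580375 239.37280842] [ 1.54032478e-01  9.88065497e-01  2.62454885e-04 -7.07184675e-04] [-3.42175800e-01 -2.68422158e-01  1.87731231e+00  2.52194587e-04
  1.53418994e+00 -1.60368511e+00]
(np.float64(235.82872858809563), np.float64(223.02585847627506))
```

View pics/w2.png

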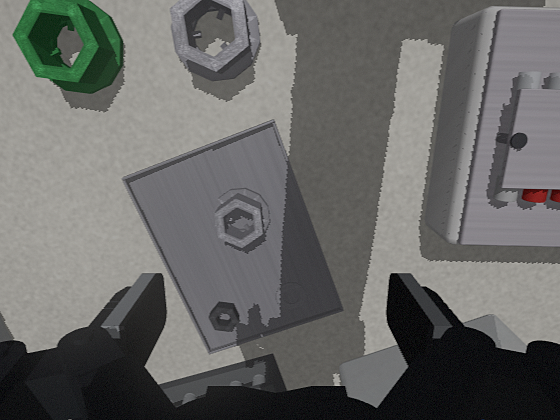

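The nut's ring top face is at (240,222), in the tray as expected. The plain nut is at (224,316), the two look-alikes are at the top edge, and the shaker is on the right. Measuring the hexagon now.

```bash
cat >> h.py <<'E'
def hexfit(f,u,v,z,th,r=34):
    g=cv2.GaussianBlur(cv2.imread('pics/'+f+'.png',0),(3,3),0)
    m=np.zeros_like(g);cv2.circle(m,(int(u),int(v)),r,255,-1)
    b=((g>th)&(m>0)).astype(np.uint8)
    n,l,st,ce=cv2.connectedComponentsWithStats(b)
    k=1+np.argmax(st[1:,4]);c,_=cv2.findContours((l==k).astype(np.uint8),cv2.RETR_EXTERNAL,cv2.CHAIN_APPROX_NONE)
    c=max(c,key=len)[:,0];P=np.array([ray(f,x,y,z)[:2] for x,y in c])
    best=None
    for a in np.radians(np.arange(0,60,.5)):
        w=[];A=[];B=[]
        for k in range(3):
            d=np.array([np.cos(a+k*np.pi/3),np.sin(a+k*np.pi/3)]);q=P@d
            w.append(q.max()-q.min());A.append(d);B.append((q.max()+q.min())/2)
        cen=np.linalg.lstsq(np.array(A),np.array(B),rcond=None)[0]
        if best is None or sum(w)<best[0]:best=(sum(w),np.degrees(a),np.round(w,1),cen.round(1),st[1:,4].max())
    return best
E
python3 - <<'E'
from h import *
g=cv2.imread('pics/w2.png',0);print(g[190:258:4,206:276:4])
for th in (110,120,130,140,150):print(th,hexfit('w2',240,222,33,th))
E
```

```text
[[107 111 111 108 113 112  99 113 110 108 111  75 117 113 111 113 115 109]
 [110 109 112 111 101 112 113 114  81 107 119 111 111  80 112 114 115 111]
 [113 106 109 102 111 112  88  80  79  85  84  92 129 111  80 107 113 112]
 [111 109 111 109 143  82 117 109 126 136  79  84  84  80 111  99 111 112]
 [111 113 107 103  79 135 117 135 124 124 126 139  96  82 116 111 109 114]
 [108 110 111 102 128 121 116  64  68  62 108 129 148 122 100 110 110 111]
 [111 110 112 139 114  99  66  68  68  66  66  60 141 125  90 110 111 109]
 [113 110 109 123 101  69 132  68  63 113  90  61 113 137  48 112 108 109]
 [110 111 107 118 113  58  66  57 108 109 109 108 110 125  48 109  89 108]
 [110 110 111 124 128  58  90 105 111 113 102  81 104 120  73 107 110 109]
 [106 110 107 127 118  67  86  81  83 102  84  84  95 128  95  97 109 112]
 [112 110 109 116 136 112  81  82  84  84  80 112 122 129  75 110 112 110]
 [110 108 113 107 121 129 115 118  87  85 134 127 129  63  62 114 111 107]
 [111 110 109 109 110  57 128 136 123 126 125  95  66  67  91 110 111 110]
 [111 109 107 111 107 109 114  64 105 120  60  68 
[... 350 characters left out ...]
), array([44. , 44.4, 44.6]), array([ 523. , -147.8]), np.int32(565))
130 (np.float64(14.630249803031518), np.float64(11.0), array([5.6, 4. , 5. ]), array([ 517.1, -126.8]), np.int32(22))
140 (np.float64(6.412979912203028), np.float64(11.0), array([3.2, 1. , 2.2]), array([ 516.6, -127.2]), np.int32(6))Traceback (most recent call last):
  File "<stdin>", line 3, in <module>
  File "h.py", line 22, in hexfit
    k=1+np.argmax(st[1:,4]);c,_=cv2.findContours((l==k).astype(np.uint8),cv2.RETR_EXTERNAL,cv2.CHAIN_APPROX_NONE)
        ~~~~~~~~~^^^^^^^^^^
    return _wrapfunc(a, 'argmax', axis=axis, out=out, **kwds)
    return bound(*args, **kwds)
ValueError: attempt to get argmax of an empty sequence
```

Emit:
{"api": "servo_tool", "payload": {"commands": [{"tx": 0.021,"ty": -0.033,"tz": -0.05,"rx": 0,"ry": 0,"rz": -1},{"tx": 0.021,"ty": -0.033,"tz": -0.05,"rx": 0,"ry": 0,"rz": -1},{"tx": 0.021,"ty": -0.033,"tz": -0.05,"rx": 0,"ry": 0,"rz": -1},{"tx": 0.021,"ty": -0.033,"tz": -0.05,"rx": 0,"ry": 0,"rz": -1},{"tx": 0.021,"ty": -0.033,"tz": -0.05,"rx": 0,"ry": 0,"rz": -1},{"tx": 0.021,"ty": -0.033,"tz": -0.05,"rx": 0,"ry": 0,"rz": -1},{"tx": 0.021,"ty": -0.033,"tz": -0.05,"rx": 0,"ry": 0,"rz": -1},{"tx": 0.021,"ty": -0.033,"tz": -0.05,"rx": 0,"ry": 0,"rz": -1}]}}

```text
time: 3.25
tcp_pos: [522.2, -145.7, 159.7]
tool_rot: [0.526, 0.85, 0.0, -0.0]
ft_force: [1.2, 0.0, 1.1]
grip_width: 0.999
gripper_force: 0.0
```

Emit:
{"api": "servo_tool", "payload": {"commands": [{"tx": 0,"ty": 0,"tz": -0.05,"rx": 0,"ry": 0,"rz": -0.8},{"tx": 0,"ty": 0,"tz": -0.05,"rx": 0,"ry": 0,"rz": -0.8},{"tx": 0,"ty": 0,"tz": 0,"rx": 0,"ry": 0,"rz": 0},{"tx": 0,"ty": 0,"tz": 0,"rx": 0,"ry": 0,"rz": 0},{"tx": 0,"ty": 0,"tz": 0,"rx": 0,"ry": 0,"rz": 0},{"tx": 0,"ty": 0,"tz": 0,"rx": 0,"ry": 0,"rz": 0},{"tx": 0,"ty": 0,"tz": 0,"rx": 0,"ry": 0,"rz": 0},{"tx": 0,"ty": 0,"tz": 0,"rx": 0,"ry": 0,"rz": 0}]}}

```text
time: 4.25
tcp_pos: [522.4, -147.1, 140.0]
tool_rot: [0.592, 0.806, 0.0, 0.0]
ft_force: [-0.9, 0.3, 0.4]
grip_width: 1.003
gripper_force: 0.0
```

```bash
python3 - <<'E'
from h import *
a=snap('wrist','w3');s=sensors.get_state();print(s['time'],s['tcp_pos'],Ro.from_quat(s['tool_rot']).as_matrix().round(4),s['joints'])
u,v=proj('w3',[522.5,-148.3,33]);print(u,v)
for th in (100,105,110,115,120,125):print(th,hexfit('w3',u,v,33,th,46))
E
```

```text
4.3 [ 522.32821713 -147.05318156  139.90268319] [[-0.2993  0.9542 -0.    ]
 [ 0.9542  0.2993  0.    ]
 [ 0.     -0.     -1.    ]] [-4.11612438e-01 -8.09558107e-02  1.88171269e+00  2.19042095e-05
  1.34088074e+00 -7.15546546e-01]
275.251196978176 205.02803474595507
100 (np.float64(196.2959691822009), np.float64(22.5), array([60.2, 68.3, 67.8]), array([ 520.8, -150.3]), np.int32(4519))
105 (np.float64(196.2959691822009), np.float64(22.5), array([60.2, 68.3, 67.8]), array([ 520.8, -150.3]), np.int32(4394))
110 (np.float64(196.05614636903536), np.float64(23.5), array([59.9, 68.4, 67.8]), array([ 520.7, -150.4]), np.int32(4247))
115 (np.float64(195.18439032782567), np.float64(26.5), array([59. , 68.5, 67.7]), array([ 520.5, -150.6]), np.int32(4109))
120 (np.float64(189.40516721689318), np.float64(25.0), array([57.4, 64.7, 67.3]), array([ 520.1, -149.5]), np.int32(3460))
125 (np.float64(146.6198935178992), np.float64(17.0), array([51.1, 46.3, 49.2]), array([ 521. , -148.3]), np.int32(1544))
```

View pics/w3.png

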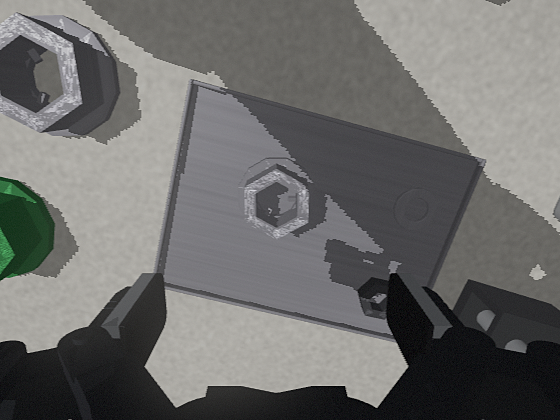

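The hexagon is centred at about (277,201), with its flats facing left and right, in line with the jaws. The plain nut is at (375,297) on the right, so I'm checking the finger's clearance from it.

```bash
python3 - <<'E'
from h import *
print(ray('w3',277,201.5,33),ray('w3',375,297,14))
for th in (128,131,134):print(th,hexfit('w3',277,201.5,33,th,42))
E
```

```text
[ 522.91326631 -145.40761839   33.        ] [ 627.27213992 -204.40651524   14.        ]
128 (np.float64(144.26241516605896), np.float64(17.0), array([50.1, 45.9, 48.3]), array([ 521.3, -148.2]), np.int32(1394))
131 (np.float64(136.83761499006926), np.float64(18.0), array([45.1, 45.4, 46.4]), array([ 522.6, -148.5]), np.int32(1033))
134 (np.float64(123.4259231880596), np.float64(16.0), array([45.4, 31.8, 46.3]), array([ 521.7, -152.7]), np.int32(737))
```

Emit:
{"api": "servo_tool", "payload": {"commands": [{"tx": 0,"ty": 0,"tz": -0.08,"rx": 0,"ry": 0,"rz": 0},{"tx": 0,"ty": 0,"tz": -0.08,"rx": 0,"ry": 0,"rz": 0},{"tx": 0,"ty": 0,"tz": -0.08,"rx": 0,"ry": 0,"rz": 0},{"tx": 0,"ty": 0,"tz": -0.08,"rx": 0,"ry": 0,"rz": 0},{"tx": 0,"ty": 0,"tz": -0.08,"rx": 0,"ry": 0,"rz": 0},{"tx": 0,"ty": 0,"tz": -0.08,"rx": 0,"ry": 0,"rz": 0},{"tx": 0,"ty": 0,"tz": -0.08,"rx": 0,"ry": 0,"rz": 0},{"tx": 0,"ty": 0,"tz": 0,"rx": 0,"ry": 0,"rz": 0}]}}

```text
time: 5.3
tcp_pos: [521.1, -146.4, 26.0]
tool_rot: [0.592, 0.806, -0.0, -0.002]
ft_force: [-0.6, 0.2, -0.2]
grip_width: 1.002
gripper_force: 0.0
```

Emit:
{"api": "servo_tool", "payload": {"commands": [{"tx": 0,"ty": 0,"tz": 0,"rx": 0,"ry": 0,"rz": 0},{"tx": 0,"ty": 0,"tz": 0,"rx": 0,"ry": 0,"rz": 0},{"tx": 0,"ty": 0,"tz": 0,"rx": 0,"ry": 0,"rz": 0},{"tx": 0,"ty": 0,"tz": 0,"rx": 0,"ry": 0,"rz": 0},{"tx": 0,"ty": 0,"tz": 0,"rx": 0,"ry": 0,"rz": 0},{"tx": 0,"ty": 0,"tz": 0,"rx": 0,"ry": 0,"rz": 0},{"tx": 0,"ty": 0,"tz": 0,"rx": 0,"ry": 0,"rz": 0},{"tx": 0,"ty": 0,"tz": 0,"rx": 0,"ry": 0,"rz": 0}], "jaw": 1}}

```text
time: 6.3
tcp_pos: [522.3, -147.0, 27.9]
tool_rot: [0.592, 0.806, -0.0, -0.0]
ft_force: [-0.2, -0.0, 0.3]
grip_width: 0.002
gripper_force: 0.0
```

The jaws shut completely with no grip force, so the nut was missed. Looking.

```bash
python3 - <<'E'
from h import *
a=snap('wrist','w4');b=snap('scene','sc2');s=sensors.get_state();print(s['time'],s['tcp_pos'],s['grip_width'],s['gripper_force'],proj('w4',[522.5,-148,33]),proj('sc2',[522.5,-148,33]))
u,v=map(int,proj('sc2',[522.5,-148,33]))
c=cv2.resize(b[v-50:v+55,u-50:u+50],None,fx=4,fy=4)[:,:,::-1]
cv2.imwrite('pics/c2.png',np.hstack([a[:420,90:470,::-1],c]))
E
```

```text
6.4 [ 522.34336106 -146.99483826   27.88954719] 0.0013563357983585602 0.0 (np.float64(275.12445548063596), np.float64(273.37335919864665)) (np.float64(248.16532702150565), np.float64(213.4960112212758))
```

View pics/c2.png

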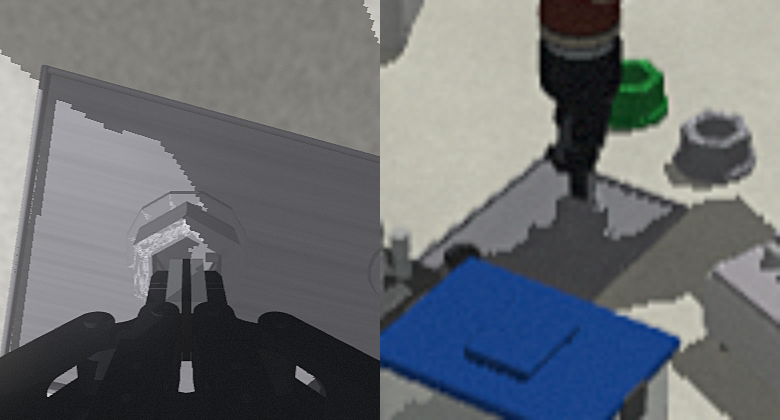

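The nut has not moved: the flange arc is still at (187,192) in the left half, and the hexagon is at (185,250). The jaws are shut at (187,260), directly over it. Next I'll work out how high the tips actually are.

```bash
python3 - <<'E'
from h import *
d=np.load('pics/w4.npz');print(d['k'])
H=np.array(capture('wrist')['hand_eye']);Hi=np.linalg.inv(H);fx,fy,cx,cy=d['k']
def p(x,y,z):
    q=Hi@[x,y,z,1];return round(fx*q[0]/q[2]+cx,1),round(fy*q[1]/q[2]+cy,1)
for z in (19,6,0,-10,-20,-30): print(z,'shut near/far edge',p(11,10,z),p(-11,10,z),'open inner near/far',p(11,42.5,z),p(-11,42.5,z))
g=cv2.imread('pics/w4.png',0);print(g[180:330:6,225:330:6])
E
```

```text
[375.32442021 375.32442021 275.98272665 210.50671786]
19 shut near/far edge (np.float64(296.0), np.float64(229.1)) (np.float64(295.3), np.float64(270.3)) open inner near/far (np.float64(362.6), np.float64(229.1)) (np.float64(359.7), np.float64(270.3))
6 shut near/far edge (np.float64(297.5), np.float64(238.5)) (np.float64(296.7), np.float64(282.3)) open inner near/far (np.float64(368.9), np.float64(238.5)) (np.float64(365.7), np.float64(282.3))
0 shut near/far edge (np.float64(298.2), np.float64(243.3)) (np.float64(297.4), np.float64(288.4)) open inner near/far (np.float64(372.2), np.float64(243.3)) (np.float64(368.7), np.float64(288.4))
-10 shut near/far edge (np.float64(299.6), np.float64(252.2)) (np.float64(298.7), np.float64(299.6)) open inner near/far (np.float64(378.1), np.float64(252.2)) (np.float64(374.2), np.float64(299.6))
-20 shut near/far edge (np.float64(301.2), np.float64(262.1)) (np.float64(300.2), np.float64(312.2)) open inner near/far (np.float64(384.9), np.float64(262.1)) (np.float64(380.4), np.float64(312.2))
-30 shut near/far edge (np.float64(303.0), np.float64(27
[... 1318 characters left out ...]
 95  75  73  89  89  89]
 [172 149 188  48  52  48 108 108  35  38  87  86  31  31  26  88  88  89]
 [196 187 165  51  53  48 104 110  35  33  87  87  34  30  33  89  88  89]
 [147 180 180  77  81  74 109 108  32  32  89  87  38  46  36  94  88  91]
 [169 142 170  48  44  47 111  88  33  31  87  88  33  27  27  74  89  88]
 [147 146  34  43  42  66  89  86  27  31  86  86  58  31  28  18  89  87]
 [145 156  48  44  36  37  32  66  32  33  58  31  30  29  32  31  94  86]
 [144  46  42  48  42  32  34  29  35  31  32  29  33  28  26  28  23  86]
 [ 24  38  44  41  37  29  30  32  33  34  30  27  27  29  24  24  27  26]
 [ 40  46  42  36  33  35  28  29  34  35  30  29  29  30  29  26  29  26]]
```

The open fingertips in w3 (387,273 to 326) fit tips 30 mm behind the stated TCP, and the shut tips fit 16 mm behind it. The nut measured 46 mm across at two heights, so the camera pose is right. The real grasp point is therefore about 35 mm behind the reported TCP, which is why the jaws shut just above the nut. I'll allow for that: open, then go 35 mm lower.

Emit:
{"api": "servo_tool", "payload": {"commands": [{"tx": 0,"ty": 0,"tz": 0,"rx": 0,"ry": 0,"rz": 0},{"tx": 0,"ty": 0,"tz": 0,"rx": 0,"ry": 0,"rz": 0},{"tx": 0,"ty": 0,"tz": 0,"rx": 0,"ry": 0,"rz": 0},{"tx": 0,"ty": 0,"tz": 0,"rx": 0,"ry": 0,"rz": 0},{"tx": 0,"ty": 0,"tz": 0,"rx": 0,"ry": 0,"rz": 0},{"tx": 0,"ty": 0,"tz": -0.025,"rx": 0,"ry": 0,"rz": 0},{"tx": 0,"ty": 0,"tz": -0.025,"rx": 0,"ry": 0,"rz": 0},{"tx": 0,"ty": 0,"tz": -0.025,"rx": 0,"ry": 0,"rz": 0}], "jaw": 0}}

```text
time: 7.45
tcp_pos: [522.1, -146.9, 12.3]
tool_rot: [0.592, 0.806, -0.0, -0.0]
ft_force: [-0.2, -0.7, 0.3]
grip_width: 0.998
gripper_force: 0.0
```

Emit:
{"api": "servo_tool", "payload": {"commands": [{"tx": 0,"ty": 0,"tz": -0.02,"rx": 0,"ry": 0,"rz": 0},{"tx": 0,"ty": 0,"tz": -0.02,"rx": 0,"ry": 0,"rz": 0},{"tx": 0,"ty": 0,"tz": -0.02,"rx": 0,"ry": 0,"rz": 0},{"tx": 0,"ty": 0,"tz": -0.02,"rx": 0,"ry": 0,"rz": 0},{"tx": 0,"ty": 0,"tz": -0.02,"rx": 0,"ry": 0,"rz": 0},{"tx": 0,"ty": 0,"tz": 0,"rx": 0,"ry": 0,"rz": 0},{"tx": 0,"ty": 0,"tz": 0,"rx": 0,"ry": 0,"rz": 0},{"tx": 0,"ty": 0,"tz": 0,"rx": 0,"ry": 0,"rz": 0}]}}

```text
time: 8.45
tcp_pos: [522.5, -147.1, -6.9]
tool_rot: [0.592, 0.806, 0.0, 0.0]
ft_force: [0.3, 0.0, -0.4]
grip_width: 1.005
gripper_force: 0.0
```

Emit:
{"api": "servo_tool", "payload": {"commands": [{"tx": 0,"ty": 0,"tz": 0,"rx": 0,"ry": 0,"rz": 0},{"tx": 0,"ty": 0,"tz": 0,"rx": 0,"ry": 0,"rz": 0},{"tx": 0,"ty": 0,"tz": 0,"rx": 0,"ry": 0,"rz": 0},{"tx": 0,"ty": 0,"tz": 0,"rx": 0,"ry": 0,"rz": 0},{"tx": 0,"ty": 0,"tz": 0,"rx": 0,"ry": 0,"rz": 0},{"tx": 0,"ty": 0,"tz": 0,"rx": 0,"ry": 0,"rz": 0},{"tx": 0,"ty": 0,"tz": 0,"rx": 0,"ry": 0,"rz": 0},{"tx": 0,"ty": 0,"tz": 0,"rx": 0,"ry": 0,"rz": 0}], "jaw": 1}}

```text
time: 9.45
tcp_pos: [523.8, -148.0, -4.5]
tool_rot: [0.592, 0.806, -0.0, 0.001]
ft_force: [-2.7, 0.7, 10.7]
grip_width: 0.527
gripper_force: 71.8
```

The nut is gripped at 44.8 mm with 72 N. The tips rest lightly on the flange (10.7 N), and the nut's underside is about 7.5 mm above the reported TCP z. Lifting and heading for the stud, stopping short of it so the wrist camera can measure it.

Emit:
{"api": "servo_tool", "payload": {"commands": [{"tx": 0,"ty": 0,"tz": 0.05,"rx": 0,"ry": 0,"rz": 0},{"tx": 0,"ty": 0,"tz": 0.1,"rx": 0,"ry": 0,"rz": 0},{"tx": 0,"ty": 0,"tz": 0.15,"rx": 0,"ry": 0,"rz": 0},{"tx": 0,"ty": 0,"tz": 0.15,"rx": 0,"ry": 0,"rz": 0},{"tx": 0,"ty": 0,"tz": 0.15,"rx": 0,"ry": 0,"rz": 0},{"tx": 0,"ty": 0,"tz": 0.15,"rx": 0,"ry": 0,"rz": 0},{"tx": 0,"ty": 0,"tz": 0.1,"rx": 0,"ry": 0,"rz": 0},{"tx": 0,"ty": 0,"tz": 0.05,"rx": 0,"ry": 0,"rz": 0}]}}

```text
time: 10.45
tcp_pos: [522.6, -147.1, 173.9]
tool_rot: [0.592, 0.806, 0.0, 0.001]
ft_force: [-0.1, 0.1, -1.9]
grip_width: 0.525
gripper_force: 69.1
```

Emit:
{"api": "servo_tool", "payload": {"commands": [{"tx": 0.03,"ty": 0.16,"tz": 0,"rx": 0,"ry": 0,"rz": 0},{"tx": 0.03,"ty": 0.16,"tz": 0,"rx": 0,"ry": 0,"rz": 0},{"tx": 0.03,"ty": 0.16,"tz": 0,"rx": 0,"ry": 0,"rz": 0},{"tx": 0.03,"ty": 0.16,"tz": 0,"rx": 0,"ry": 0,"rz": 0},{"tx": 0.03,"ty": 0.16,"tz": 0,"rx": 0,"ry": 0,"rz": 0},{"tx": 0.03,"ty": 0.16,"tz": 0,"rx": 0,"ry": 0,"rz": 0},{"tx": 0.03,"ty": 0.16,"tz": 0,"rx": 0,"ry": 0,"rz": 0},{"tx": 0.02,"ty": 0.16,"tz": 0,"rx": 0,"ry": 0,"rz": 0}]}}

```text
time: 11.45
tcp_pos: [567.7, 110.0, 171.5]
tool_rot: [0.592, 0.806, -0.001, -0.001]
ft_force: [-0.4, -0.5, -1.1]
grip_width: 0.532
gripper_force: 69.1
```

Emit:
{"api": "servo_tool", "payload": {"commands": [{"tx": 0,"ty": 0,"tz": 0,"rx": 0,"ry": 0,"rz": 0},{"tx": 0,"ty": 0,"tz": 0,"rx": 0,"ry": 0,"rz": 0},{"tx": 0,"ty": 0,"tz": 0,"rx": 0,"ry": 0,"rz": 0},{"tx": 0,"ty": 0,"tz": 0,"rx": 0,"ry": 0,"rz": 0},{"tx": 0,"ty": 0,"tz": 0,"rx": 0,"ry": 0,"rz": 0},{"tx": 0,"ty": 0,"tz": 0,"rx": 0,"ry": 0,"rz": 0},{"tx": 0,"ty": 0,"tz": 0,"rx": 0,"ry": 0,"rz": 0},{"tx": 0,"ty": 0,"tz": 0,"rx": 0,"ry": 0,"rz": 0}]}}

```text
time: 12.45
tcp_pos: [568.4, 109.0, 172.9]
tool_rot: [0.592, 0.806, 0.0, 0.0]
ft_force: [0.3, 0.2, -1.4]
grip_width: 0.525
gripper_force: 69.1
```

```bash
python3 - <<'E'
from h import *
a=snap('wrist','w5');s=sensors.get_state();print(s['time'],s['tcp_pos'],Ro.from_quat(s['tool_rot']).as_matrix().round(4),s['joints'],s['ft_force'],s['grip_width'])
print(proj('w5',[547,181,146]),proj('w5',[547,181,105]))
E
```

```text
12.5 [568.3672729  109.02076774 172.93167654] [[-2.994e-01  9.541e-01  1.000e-04]
 [ 9.541e-01  2.994e-01 -0.000e+00]
 [-1.000e-04  1.000e-04 -1.000e+00]] [ 6.09635806e-02 -2.34134215e-02  1.76925183e+00 -3.49297053e-05
  1.39567850e+00 -2.43101482e-01] [ 0.25601596  0.08020004 -2.6748472 ] 0.5294659503022574
(np.float64(278.04112684803476), np.float64(91.82308484520999)) (np.float64(277.61864900259405), np.float64(93.42838060545012))
```

View pics/w5.png

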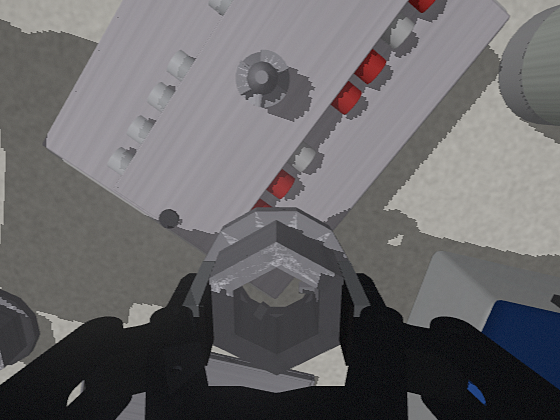

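The nut is held square between the jaws, with its top face centred near (276,320). The stud tip is near (261,75), and the bar's screw head is at (168,217). I'll enlarge the stud and the nut to get their relative offset from this same camera.

```bash
python3 - <<'E'
from h import *
im=cv2.imread('pics/w5.png')
A=cv2.resize(im[40:120,220:320],None,fx=4,fy=4,interpolation=cv2.INTER_CUBIC)
B=cv2.resize(im[200:390,190:362],None,fx=2.32,fy=2.32,interpolation=cv2.INTER_CUBIC)
A=cv2.copyMakeBorder(A,0,B.shape[0]-A.shape[0],0,0,cv2.BORDER_CONSTANT)
o=np.hstack([A,B]);print(o.shape);cv2.imwrite('pics/c5.png',o)
E
```

```text
(441, 799, 3)
```

View pics/c5.png

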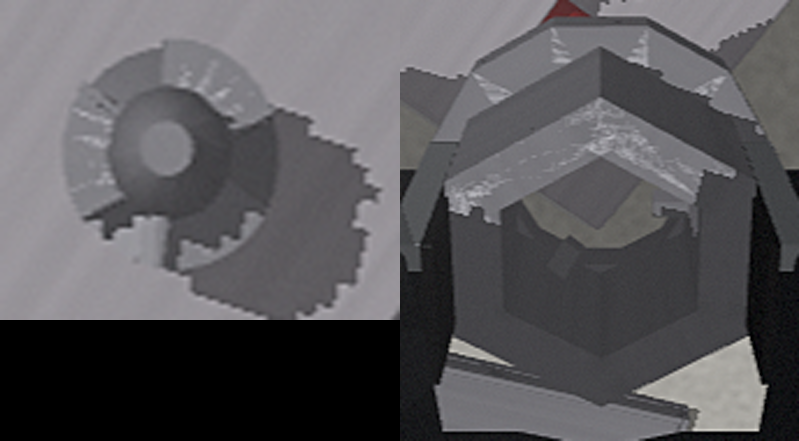

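```bash
python3 - <<'E'
from h import *
T=np.array([568.37,109.02]);X=np.array([-.2994,.9541]);Y=np.array([.9541,.2994])
v=[ray('w5',*p,210.4)[:2] for p in [(276.2,241.8),(277.1,373.7),(276.2,266.8),(277.1,353),(211.6,310),(341.7,310)]]
print('corner dist (53.1,34.6), width',np.linalg.norm(v[0]-v[1]),np.linalg.norm(v[2]-v[3]),np.linalg.norm(v[4]-v[5]))
for c in [(v[0]+v[1])/2,(v[2]+v[3])/2,(v[4]+v[5])/2]:
    d=c-T;print('nut off x,y tool',(d@X).round(2),(d@Y).round(2))
for p,z in [((261.2,77.2),146),((262,78),139),((262.5,76.8),130)]:print(z,ray('w5',*p,z).round(1))
print('tip dia',.25*55/375*np.linalg.norm(1)*  (324-146))
E
```

```text
corner dist (53.1,34.6), width 52.33483750885965 34.26669738064196 45.71703006157014
nut off x,y tool 0.03 0.44
nut off x,y tool 0.02 0.43
nut off x,y tool 0.6 0.43
146 [537.8 184.8 146. ]
139 [537.9 184.8 139. ]
130 [537.5 185.8 130. ]
tip dia 6.526666666666666
```

The wrist view puts the stud at (537.8, 185.0) and the nut's centre within 0.5 mm of the TCP, with its sizes right (52, 34 and 46 mm). The crop corrects the right screw head to top-picture v≈229, so the midpoint of the screws also gives x≈538. Moving over the stud.

Emit:
{"api": "servo_tool", "payload": {"commands": [{"tx": -0.019,"ty": 0.047,"tz": 0,"rx": 0,"ry": 0,"rz": 0},{"tx": -0.019,"ty": 0.047,"tz": 0,"rx": 0,"ry": 0,"rz": 0},{"tx": -0.019,"ty": 0.047,"tz": 0,"rx": 0,"ry": 0,"rz": 0},{"tx": -0.019,"ty": 0.047,"tz": 0,"rx": 0,"ry": 0,"rz": 0},{"tx": -0.019,"ty": 0.047,"tz": 0,"rx": 0,"ry": 0,"rz": 0},{"tx": -0.019,"ty": 0.047,"tz": 0,"rx": 0,"ry": 0,"rz": 0},{"tx": -0.019,"ty": 0.047,"tz": 0,"rx": 0,"ry": 0,"rz": 0},{"tx": -0.022,"ty": 0.05,"tz": 0,"rx": 0,"ry": 0,"rz": 0}]}}

```text
time: 13.5
tcp_pos: [537.1, 185.4, 172.9]
tool_rot: [0.592, 0.806, 0.0, 0.0]
ft_force: [-0.2, -0.1, -0.0]
grip_width: 0.524
gripper_force: 69.1
```

Emit:
{"api": "servo_tool", "payload": {"commands": [{"tx": 0,"ty": 0,"tz": 0,"rx": 0,"ry": 0,"rz": 0},{"tx": 0,"ty": 0,"tz": 0,"rx": 0,"ry": 0,"rz": 0},{"tx": 0,"ty": 0,"tz": -0.05,"rx": 0,"ry": 0,"rz": 0},{"tx": 0,"ty": 0,"tz": -0.05,"rx": 0,"ry": 0,"rz": 0},{"tx": 0,"ty": 0,"tz": -0.05,"rx": 0,"ry": 0,"rz": 0},{"tx": 0,"ty": 0,"tz": 0,"rx": 0,"ry": 0,"rz": 0},{"tx": 0,"ty": 0,"tz": 0,"rx": 0,"ry": 0,"rz": 0},{"tx": 0,"ty": 0,"tz": 0,"rx": 0,"ry": 0,"rz": 0}]}}

```text
time: 14.5
tcp_pos: [537.7, 184.9, 143.5]
tool_rot: [0.592, 0.806, 0.0, 0.0]
ft_force: [0.3, 0.0, -1.1]
grip_width: 0.523
gripper_force: 69.1
```

Emit:
{"api": "servo_tool", "payload": {"commands": [{"tx": 0,"ty": 0,"tz": -0.015,"rx": 0,"ry": 0,"rz": 0},{"tx": 0,"ty": 0,"tz": -0.015,"rx": 0,"ry": 0,"rz": 0},{"tx": 0,"ty": 0,"tz": -0.015,"rx": 0,"ry": 0,"rz": 0},{"tx": 0,"ty": 0,"tz": -0.015,"rx": 0,"ry": 0,"rz": 0},{"tx": 0,"ty": 0,"tz": -0.015,"rx": 0,"ry": 0,"rz": 0},{"tx": 0,"ty": 0,"tz": -0.015,"rx": 0,"ry": 0,"rz": 0},{"tx": 0,"ty": 0,"tz": 0,"rx": 0,"ry": 0,"rz": 0},{"tx": 0,"ty": 0,"tz": 0,"rx": 0,"ry": 0,"rz": 0}]}}

```text
time: 15.5
tcp_pos: [537.4, 184.8, 125.0]
tool_rot: [0.592, 0.806, 0.0, 0.0]
ft_force: [-1.3, -0.3, -1.6]
grip_width: 0.527
gripper_force: 69.1
```

Emit:
{"api": "servo_tool", "payload": {"commands": [{"tx": 0,"ty": 0,"tz": -0.01,"rx": 0,"ry": 0,"rz": 0},{"tx": 0,"ty": 0,"tz": -0.01,"rx": 0,"ry": 0,"rz": 0},{"tx": 0,"ty": 0,"tz": -0.01,"rx": 0,"ry": 0,"rz": 0},{"tx": 0,"ty": 0,"tz": 0,"rx": 0,"ry": 0,"rz": 0},{"tx": 0,"ty": 0,"tz": 0,"rx": 0,"ry": 0,"rz": 0},{"tx": 0,"ty": 0,"tz": 0,"rx": 0,"ry": 0,"rz": 0},{"tx": 0,"ty": 0,"tz": 0,"rx": 0,"ry": 0,"rz": 0},{"tx": 0,"ty": 0,"tz": 0,"rx": 0,"ry": 0,"rz": 0}]}}

```text
time: 16.5
tcp_pos: [537.4, 184.8, 118.9]
tool_rot: [0.592, 0.806, 0.0, 0.0]
ft_force: [-0.1, -0.6, -1.0]
grip_width: 0.524
gripper_force: 69.1
```

Emit:
{"api": "servo_tool", "payload": {"commands": [{"tx": 0,"ty": 0,"tz": -0.005,"rx": 0,"ry": 0,"rz": 0},{"tx": 0,"ty": 0,"tz": -0.005,"rx": 0,"ry": 0,"rz": 0},{"tx": 0,"ty": 0,"tz": -0.005,"rx": 0,"ry": 0,"rz": 0},{"tx": 0,"ty": 0,"tz": -0.005,"rx": 0,"ry": 0,"rz": 0},{"tx": 0,"ty": 0,"tz": 0,"rx": 0,"ry": 0,"rz": 0},{"tx": 0,"ty": 0,"tz": 0,"rx": 0,"ry": 0,"rz": 0},{"tx": 0,"ty": 0,"tz": 0,"rx": 0,"ry": 0,"rz": 0},{"tx": 0,"ty": 0,"tz": 0,"rx": 0,"ry": 0,"rz": 0}]}}

```text
time: 17.5
tcp_pos: [537.4, 184.8, 115.0]
tool_rot: [0.592, 0.806, 0.0, 0.0]
ft_force: [1.0, -0.1, -1.6]
grip_width: 0.528
gripper_force: 69.1
```

Emit:
{"api": "servo_tool", "payload": {"commands": [{"tx": 0,"ty": 0,"tz": -0.005,"rx": 0,"ry": 0,"rz": 0},{"tx": 0,"ty": 0,"tz": -0.005,"rx": 0,"ry": 0,"rz": 0},{"tx": 0,"ty": 0,"tz": -0.005,"rx": 0,"ry": 0,"rz": 0},{"tx": 0,"ty": 0,"tz": 0,"rx": 0,"ry": 0,"rz": 0},{"tx": 0,"ty": 0,"tz": 0,"rx": 0,"ry": 0,"rz": 0},{"tx": 0,"ty": 0,"tz": 0,"rx": 0,"ry": 0,"rz": 0},{"tx": 0,"ty": 0,"tz": 0,"rx": 0,"ry": 0,"rz": 0},{"tx": 0,"ty": 0,"tz": 0,"rx": 0,"ry": 0,"rz": 0}]}}

```text
time: 18.5
tcp_pos: [537.4, 184.8, 111.9]
tool_rot: [0.592, 0.806, 0.0, 0.0]
ft_force: [0.0, -0.3, -1.8]
grip_width: 0.529
gripper_force: 69.1
```

Emit:
{"api": "servo_tool", "payload": {"commands": [{"tx": 0,"ty": 0,"tz": -0.005,"rx": 0,"ry": 0,"rz": 0},{"tx": 0,"ty": 0,"tz": -0.005,"rx": 0,"ry": 0,"rz": 0},{"tx": 0,"ty": 0,"tz": -0.005,"rx": 0,"ry": 0,"rz": 0},{"tx": 0,"ty": 0,"tz": 0,"rx": 0,"ry": 0,"rz": 0},{"tx": 0,"ty": 0,"tz": 0,"rx": 0,"ry": 0,"rz": 0},{"tx": 0,"ty": 0,"tz": 0,"rx": 0,"ry": 0,"rz": 0},{"tx": 0,"ty": 0,"tz": 0,"rx": 0,"ry": 0,"rz": 0},{"tx": 0,"ty": 0,"tz": 0,"rx": 0,"ry": 0,"rz": 0}]}}

```text
time: 19.5
tcp_pos: [537.4, 184.8, 108.9]
tool_rot: [0.592, 0.806, 0.0, 0.0]
ft_force: [-0.1, 0.3, -1.1]
grip_width: 0.526
gripper_force: 69.1
```

Emit:
{"api": "servo_tool", "payload": {"commands": [{"tx": 0,"ty": 0,"tz": -0.005,"rx": 0,"ry": 0,"rz": 0},{"tx": 0,"ty": 0,"tz": -0.005,"rx": 0,"ry": 0,"rz": 0},{"tx": 0,"ty": 0,"tz": -0.005,"rx": 0,"ry": 0,"rz": 0},{"tx": 0,"ty": 0,"tz": 0,"rx": 0,"ry": 0,"rz": 0},{"tx": 0,"ty": 0,"tz": 0,"rx": 0,"ry": 0,"rz": 0},{"tx": 0,"ty": 0,"tz": 0,"rx": 0,"ry": 0,"rz": 0},{"tx": 0,"ty": 0,"tz": 0,"rx": 0,"ry": 0,"rz": 0},{"tx": 0,"ty": 0,"tz": 0,"rx": 0,"ry": 0,"rz": 0}]}}

```text
time: 20.5
tcp_pos: [537.3, 184.8, 105.9]
tool_rot: [0.592, 0.806, -0.0, 0.0]
ft_force: [-0.1, 0.1, -2.1]
grip_width: 0.528
gripper_force: 69.1
```

Emit:
{"api": "servo_tool", "payload": {"commands": [{"tx": 0,"ty": 0,"tz": -0.005,"rx": 0,"ry": 0,"rz": 0},{"tx": 0,"ty": 0,"tz": -0.005,"rx": 0,"ry": 0,"rz": 0},{"tx": 0,"ty": 0,"tz": -0.005,"rx": 0,"ry": 0,"rz": 0},{"tx": 0,"ty": 0,"tz": 0,"rx": 0,"ry": 0,"rz": 0},{"tx": 0,"ty": 0,"tz": 0,"rx": 0,"ry": 0,"rz": 0},{"tx": 0,"ty": 0,"tz": 0,"rx": 0,"ry": 0,"rz": 0},{"tx": 0,"ty": 0,"tz": 0,"rx": 0,"ry": 0,"rz": 0},{"tx": 0,"ty": 0,"tz": 0,"rx": 0,"ry": 0,"rz": 0}]}}

```text
time: 21.5
tcp_pos: [537.7, 184.9, 105.4]
tool_rot: [0.592, 0.806, 0.0, 0.0]
ft_force: [-5.6, -1.6, 10.9]
grip_width: 0.526
gripper_force: 71.8
```

Contact at TCP z 105.4 puts the nut's underside about 7.9 mm above the bar. That matches the dropped-in height (7 to 8.5 mm), not the flats at 16 mm, so it fell in at once. I'll test with a small clockwise turn, easing the pressure.

Emit:
{"api": "servo_tool", "payload": {"commands": [{"tx": 0,"ty": 0,"tz": 0.004,"rx": 0,"ry": 0,"rz": 0},{"tx": 0,"ty": 0,"tz": -0.001,"rx": 0,"ry": 0,"rz": -0.5},{"tx": 0,"ty": 0,"tz": -0.001,"rx": 0,"ry": 0,"rz": -0.5},{"tx": 0,"ty": 0,"tz": -0.001,"rx": 0,"ry": 0,"rz": -0.5},{"tx": 0,"ty": 0,"tz": -0.001,"rx": 0,"ry": 0,"rz": -0.5},{"tx": 0,"ty": 0,"tz": 0,"rx": 0,"ry": 0,"rz": 0},{"tx": 0,"ty": 0,"tz": 0,"rx": 0,"ry": 0,"rz": 0},{"tx": 0,"ty": 0,"tz": 0,"rx": 0,"ry": 0,"rz": 0}]}}

```text
time: 22.5
tcp_pos: [539.0, 184.7, 105.1]
tool_rot: [0.669, 0.743, 0.001, 0.002]
ft_force: [-1.1, -1.8, 5.8]
grip_width: 0.529
gripper_force: 70.7
```

```bash
python3 - <<'E'
from h import *
s=sensors.get_state();print(s['tcp_pos'],s['ft_force'],s['ft_torque'],s['tool_rot'],s['joints'])
E
```

```text
[539.02377884 184.67542177 105.09684424] [-1.14558352 -1.76547652  5.81940897] [-0.31470765  0.03482149  0.00077794] [0.6693745  0.74292255 0.00122205 0.00153986] [ 2.00006296e-01  1.84491455e-02  1.84634809e+00 -1.06740789e-03
  1.27299860e+00  9.62577640e-02]
```

It turns freely with almost no twist. Continuing clockwise and watching that it goes down.

Emit:
{"api": "servo_tool", "payload": {"commands": [{"tx": 0,"ty": 0,"tz": -0.002,"rx": 0,"ry": 0,"rz": -0.7},{"tx": 0,"ty": 0,"tz": -0.002,"rx": 0,"ry": 0,"rz": -0.7},{"tx": 0,"ty": 0,"tz": -0.001,"rx": 0,"ry": 0,"rz": -0.7},{"tx": 0,"ty": 0,"tz": -0.001,"rx": 0,"ry": 0,"rz": -0.7},{"tx": 0,"ty": 0,"tz": -0.001,"rx": 0,"ry": 0,"rz": -0.7},{"tx": 0,"ty": 0,"tz": 0,"rx": 0,"ry": 0,"rz": 0},{"tx": 0,"ty": 0,"tz": 0,"rx": 0,"ry": 0,"rz": 0},{"tx": 0,"ty": 0,"tz": 0,"rx": 0,"ry": 0,"rz": 0}]}}

```text
time: 23.5
tcp_pos: [538.8, 184.8, 103.5]
tool_rot: [0.789, 0.615, 0.001, 0.001]
ft_force: [-0.0, -0.6, 5.8]
grip_width: 0.526
gripper_force: 70.6
```

```bash
python3 - <<'E'
from h import *
s=sensors.get_state();print(s['tcp_pos'],s['ft_force'],s['ft_torque'],s['tool_rot'],s['joints'][5])
E
```

```text
[538.84894414 184.79593019 103.5348395 ] [-0.0310374  -0.6159442   5.75114646] [-0.19493074  0.14547646  0.01909184] [0.78850973 0.61501977 0.00138962 0.00107425] 0.4462855242807384
```

It went down 1.57 mm in 0.35 rad, which matches the 27 mm/turn thread. About 1.4 rad is left.

Emit:
{"api": "servo_tool", "payload": {"commands": [{"tx": 0,"ty": 0,"tz": -0.002,"rx": 0,"ry": 0,"rz": -0.9},{"tx": 0,"ty": 0,"tz": -0.002,"rx": 0,"ry": 0,"rz": -0.9},{"tx": 0,"ty": 0,"tz": -0.002,"rx": 0,"ry": 0,"rz": -0.9},{"tx": 0,"ty": 0,"tz": -0.002,"rx": 0,"ry": 0,"rz": -0.9},{"tx": 0,"ty": 0,"tz": -0.002,"rx": 0,"ry": 0,"rz": -0.9},{"tx": 0,"ty": 0,"tz": -0.002,"rx": 0,"ry": 0,"rz": -0.9},{"tx": 0,"ty": 0,"tz": -0.002,"rx": 0,"ry": 0,"rz": -0.9},{"tx": 0,"ty": 0,"tz": 0,"rx": 0,"ry": 0,"rz": 0}]}}

```text
time: 24.5
tcp_pos: [538.8, 184.9, 100.6]
tool_rot: [0.94, 0.34, 0.002, 0.0]
ft_force: [-0.6, -0.1, 3.9]
grip_width: 0.526
gripper_force: 70.5
```

```bash
python3 - <<'E'
from h import *
s=sensors.get_state();print(s['tcp_pos'],s['ft_force'],s['ft_torque'],s['tool_rot'],s['joints'][5])
E
```

```text
[538.81289762 184.86044201 100.63779606] [-0.60494053 -0.14318225  3.91958891] [-0.18494967  0.07625413 -0.03733839] [9.40342664e-01 3.40224511e-01 1.64542617e-03 4.99262278e-04] 1.0767789170474558
```

Emit:
{"api": "servo_tool", "payload": {"commands": [{"tx": 0,"ty": 0,"tz": -0.002,"rx": 0,"ry": 0,"rz": -0.9},{"tx": 0,"ty": 0,"tz": -0.002,"rx": 0,"ry": 0,"rz": -0.9},{"tx": 0,"ty": 0,"tz": -0.002,"rx": 0,"ry": 0,"rz": -0.9},{"tx": 0,"ty": 0,"tz": -0.002,"rx": 0,"ry": 0,"rz": -0.9},{"tx": 0,"ty": 0,"tz": -0.002,"rx": 0,"ry": 0,"rz": -0.9},{"tx": 0,"ty": 0,"tz": -0.002,"rx": 0,"ry": 0,"rz": -0.9},{"tx": 0,"ty": 0,"tz": 0,"rx": 0,"ry": 0,"rz": 0},{"tx": 0,"ty": 0,"tz": 0,"rx": 0,"ry": 0,"rz": 0}]}}

```text
time: 25.5
tcp_pos: [538.7, 184.9, 98.4]
tool_rot: [0.997, 0.077, 0.002, -0.0]
ft_force: [-1.5, -0.5, 5.9]
grip_width: 0.527
gripper_force: 70.7
```

```bash
python3 - <<'E'
from h import *
s=sensors.get_state();print(s['tcp_pos'],s['ft_force'],s['ft_torque'],s['tool_rot'],s['joints'][5])
E
```

```text
[538.73118728 184.93913415  98.35688948] [-1.47742126 -0.47444438  5.90972487] [-0.17709433  0.19033221 -0.04994975] [ 9.97003002e-01  7.73465106e-02  1.59069400e-03 -7.11671173e-06] 1.616302566285555
```

Emit:
{"api": "servo_tool", "payload": {"commands": [{"tx": 0,"ty": 0,"tz": -0.002,"rx": 0,"ry": 0,"rz": -0.7},{"tx": 0,"ty": 0,"tz": -0.002,"rx": 0,"ry": 0,"rz": -0.7},{"tx": 0,"ty": 0,"tz": -0.002,"rx": 0,"ry": 0,"rz": -0.7},{"tx": 0,"ty": 0,"tz": 0,"rx": 0,"ry": 0,"rz": -0.5},{"tx": 0,"ty": 0,"tz": 0,"rx": 0,"ry": 0,"rz": 0},{"tx": 0,"ty": 0,"tz": 0,"rx": 0,"ry": 0,"rz": 0},{"tx": 0,"ty": 0,"tz": 0,"rx": 0,"ry": 0,"rz": 0},{"tx": 0,"ty": 0,"tz": 0,"rx": 0,"ry": 0,"rz": 0}]}}

```text
time: 26.5
tcp_pos: [538.9, 184.8, 97.6]
tool_rot: [0.999, -0.053, 0.002, -0.0]
ft_force: [-1.3, -1.5, 7.4]
grip_width: 0.523
gripper_force: 71.0
```

```bash
python3 - <<'E'
from h import *
s=sensors.get_state();print(s['tcp_pos'],s['ft_force'],s['ft_torque'],s['tool_rot'],s['joints'][5])
E
```

```text
[538.86443649 184.83949334  97.5909774 ] [-1.3075957  -1.52443958  7.37163933] [-0.26911113  0.34375953 -0.02379597] [ 9.98613503e-01 -5.26149749e-02  1.64966149e-03 -1.18648389e-04] 1.8763933023853268
```

Emit:
{"api": "servo_tool", "payload": {"commands": [{"tx": 0,"ty": 0,"tz": -0.001,"rx": 0,"ry": 0,"rz": -0.4},{"tx": 0,"ty": 0,"tz": -0.001,"rx": 0,"ry": 0,"rz": -0.4},{"tx": 0,"ty": 0,"tz": -0.001,"rx": 0,"ry": 0,"rz": -0.4},{"tx": 0,"ty": 0,"tz": 0,"rx": 0,"ry": 0,"rz": 0},{"tx": 0,"ty": 0,"tz": 0,"rx": 0,"ry": 0,"rz": 0},{"tx": 0,"ty": 0,"tz": 0,"rx": 0,"ry": 0,"rz": 0},{"tx": 0,"ty": 0,"tz": 0,"rx": 0,"ry": 0,"rz": 0},{"tx": 0,"ty": 0,"tz": 0,"rx": 0,"ry": 0,"rz": 0}]}}

```text
time: 27.5
tcp_pos: [538.7, 184.6, 97.5]
tool_rot: [0.994, -0.112, 0.001, 0.0]
ft_force: [-3.1, -2.8, 10.7]
grip_width: 0.527
gripper_force: 71.7
```

```bash
python3 - <<'E'
from h import *
s=sensors.get_state();print(s['tcp_pos'],s['ft_force'],s['ft_torque'],s['tool_rot'],s['joints'][5])
E
```

```text
[538.73310853 184.56003606  97.51779253] [-3.12539556 -2.79981421 10.7182729 ] [-0.42342466  0.8186754  -0.01699304] [ 9.93667043e-01 -1.12356411e-01  1.34991640e-03  1.45672666e-04] 1.9962913065881855
```

Seated: z stays at 97.5 (underside about 0 above the bar) while the force rises to 10.7 N, with negligible twist. Easing off, opening and backing up.

Emit:
{"api": "servo_tool", "payload": {"commands": [{"tx": 0,"ty": 0,"tz": 0.004,"rx": 0,"ry": 0,"rz": 0},{"tx": 0,"ty": 0,"tz": 0.004,"rx": 0,"ry": 0,"rz": 0},{"tx": 0,"ty": 0,"tz": 0,"rx": 0,"ry": 0,"rz": 0},{"tx": 0,"ty": 0,"tz": 0,"rx": 0,"ry": 0,"rz": 0},{"tx": 0,"ty": 0,"tz": 0,"rx": 0,"ry": 0,"rz": 0},{"tx": 0,"ty": 0,"tz": 0,"rx": 0,"ry": 0,"rz": 0},{"tx": 0,"ty": 0,"tz": 0,"rx": 0,"ry": 0,"rz": 0},{"tx": 0,"ty": 0,"tz": 0,"rx": 0,"ry": 0,"rz": 0}]}}

```text
time: 28.5
tcp_pos: [538.7, 184.6, 97.6]
tool_rot: [0.994, -0.112, 0.002, 0.0]
ft_force: [1.1, -2.8, 5.8]
grip_width: 0.524
gripper_force: 70.6
```

Emit:
{"api": "servo_tool", "payload": {"commands": [{"tx": 0,"ty": 0,"tz": 0,"rx": 0,"ry": 0,"rz": 0},{"tx": 0,"ty": 0,"tz": 0,"rx": 0,"ry": 0,"rz": 0},{"tx": 0,"ty": 0,"tz": 0,"rx": 0,"ry": 0,"rz": 0},{"tx": 0,"ty": 0,"tz": 0,"rx": 0,"ry": 0,"rz": 0},{"tx": 0,"ty": 0,"tz": 0,"rx": 0,"ry": 0,"rz": 0},{"tx": 0,"ty": 0,"tz": 0,"rx": 0,"ry": 0,"rz": 0},{"tx": 0,"ty": 0,"tz": 0,"rx": 0,"ry": 0,"rz": 0},{"tx": 0,"ty": 0,"tz": 0,"rx": 0,"ry": 0,"rz": 0}], "jaw": 0}}

```text
time: 29.5
tcp_pos: [537.4, 184.8, 96.1]
tool_rot: [0.994, -0.112, 0.0, -0.0]
ft_force: [-0.3, 0.1, -0.4]
grip_width: 0.997
gripper_force: 0.0
```

Emit:
{"api": "servo_tool", "payload": {"commands": [{"tx": 0,"ty": 0,"tz": 0.05,"rx": 0,"ry": 0,"rz": 0},{"tx": 0,"ty": 0,"tz": 0.08,"rx": 0,"ry": 0,"rz": 0},{"tx": 0,"ty": 0,"tz": 0.1,"rx": 0,"ry": 0,"rz": 0},{"tx": 0,"ty": 0,"tz": 0.1,"rx": 0,"ry": 0,"rz": 0},{"tx": 0,"ty": 0,"tz": 0.1,"rx": 0,"ry": 0,"rz": 0},{"tx": 0,"ty": 0,"tz": 0.07,"rx": 0,"ry": 0,"rz": 0},{"tx": 0,"ty": 0,"tz": 0,"rx": 0,"ry": 0,"rz": 0},{"tx": 0,"ty": 0,"tz": 0,"rx": 0,"ry": 0,"rz": 0}]}}

```text
time: 30.5
tcp_pos: [536.9, 184.7, 195.2]
tool_rot: [0.994, -0.112, -0.001, 0.0]
ft_force: [0.2, 0.4, -0.4]
grip_width: 0.998
gripper_force: 0.0
```

```bash
python3 - <<'E'
from h import *
a=snap('wrist','w6');s=sensors.get_state();print(s['time'],s['tcp_pos'],s['ft_force'],proj('w6',[538.5,185,135]))
E
```

```text
30.55 [536.71175002 184.65750087 194.89304932] [-0.43937845 -0.04585583 -0.94998513] (np.float64(274.58567898190427), np.float64(222.3716711811591))
```

View pics/w6.png

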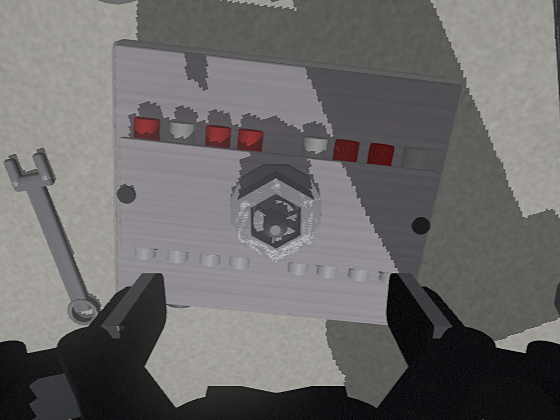

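The nut sits level on the bar around the stud at (276,218), where it was predicted (275,222). The jaws are clear of it and nothing else has moved.

```bash
python3 -c "
from h import *
print(env.close_job())"
```

```text
the job is handed in; nothing more can be done
None
```

The flange nut is on the stud and run down about 2.1 rad clockwise until its flange rests on the hold-down bar. It is released and the job was handed in at about 31 s; the hand-in gave no verdict.

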